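# Swap the odd foot of an upturned footstool in its push-in fitting

## Task

The upturned footstool has one dark, worn foot among its oak ones: push down the red release collar of its push-in fitting while drawing that foot out, and put it in the blue tray. Then push the new oak foot from the wooden block into the empty fitting, nose first, until it snaps fully home and the collar is up again. Leave the other two feet in place and do not disturb the other things on the table.

Things in the scene. Friction and masses are not known exactly. Their poses are not given: they have to be found in the camera images.
- worn_foot: The foot to replace: dark brown, nose-down in any one of the three fittings. Length 95 mm, origin at the centre of its nose (lower) end, z along it to the padded top. From the origin: steel nose, diameter 12 to 22 mm over 9 mm; land 22 mm to height 13; groove 16 mm to height 21; plain round shank 22 mm to the top. About 70 g.
- worn_foot_mid (a point): Middle of the dark foot's length, on its axis.
- new_foot: The new foot: oak, nose-down in the middle hole of the wooden block, 25 mm deep. Length 95 mm, origin at the centre of its nose (lower) end, z along it to the padded top. From the origin: steel nose, diameter 12 to 22 mm over 9 mm; land 22 mm to height 13; groove 16 mm to height 21; plain round shank 22 mm to the top. About 70 g.
- foot_a: Oak foot already in one of the fittings; it stays. Same make as the others, origin at its nose end.
- foot_b: Other oak foot already in a fitting; it stays. Origin at its nose end.
- stool: Round footstool lying upside down and fixed: grey leather cushion 284 mm diameter below, plywood base on top with its upper face 100 mm above the table. Origin on the table below its centre, z up. The three fittings stand on the plywood on a circle of 95 mm radius, 120 degrees apart (165 mm between axes).
- tray: Open blue plastic tray, 200 mm (x) by 180 mm (y) by 45 mm high, 5 mm walls and floor, fixed. Origin under its centre, axes along its sides. To the left or right of the stool.
- block: Fixed light wooden spares block 70 by 150 by 40 mm high with three round holes (24 mm wide, 25 mm deep, 45 mm apart along its y); the new foot stands in the middle one. Origin under its centre. On the other side of the stool from the tray.
- socket0 (a point): Push-in fitting 0: centre of its floor, where a seated foot's nose rests; z up. Black housing 44 mm wide, 30 mm tall, bore 23.5 mm, upright. Two spring jaws lock in a foot's groove: a seated foot rises only 1.5 mm unless they are opened. A foot pushed down spreads them with its nose (about 10 N, the collar dips), snapping in over the last 3 mm.
- collar0 (a joint): Red release collar of fitting 0, a flat ring round the foot, 54 mm outside, 26 mm inside, top face 44 mm above the socket floor. 0 = up, grows as pushed down, stop at 0.008 m; spring 4 to 7 N, lightly damped. At 0.0032 m or more the jaws are open; let go, it rises and they shut, so draw the foot up while it is down. A foot risen 3 mm no longer catches.
- socket1 (a point): Push-in fitting 1: centre of its floor, where a seated foot's nose rests; z up. Black housing 44 mm wide, 30 mm tall, bore 23.5 mm, upright. Two spring jaws lock in a foot's groove: a seated foot rises only 1.5 mm unless they are opened. A foot pushed down spreads them with its nose (about 10 N, the collar dips), snapping in over the last 3 mm.
- collar1 (a joint): Red release collar of fitting 1, a flat ring round the foot, 54 mm outside, 26 mm inside, top face 44 mm above the socket floor. 0 = up, grows as pushed down, stop at 0.008 m; spring 4 to 7 N, lightly damped. At 0.0032 m or more the jaws are open; let go, it rises and they shut, so draw the foot up while it is down. A foot risen 3 mm no longer catches.
- socket2 (a point): Push-in fitting 2: centre of its floor, where a seated foot's nose rests; z up. Black housing 44 mm wide, 30 mm tall, bore 23.5 mm, upright. Two spring jaws lock in a foot's groove: a seated foot rises only 1.5 mm unless they are opened. A foot pushed down spreads them with its nose (about 10 N, the collar dips), snapping in over the last 3 mm.
- collar2 (a joint): Red release collar of fitting 2, a flat ring round the foot, 54 mm outside, 26 mm inside, top face 44 mm above the socket floor. 0 = up, grows as pushed down, stop at 0.008 m; spring 4 to 7 N, lightly damped. At 0.0032 m or more the jaws are open; let go, it rises and they shut, so draw the foot up while it is down. A foot risen 3 mm no longer catches.
- mug: Bystander. White mug, 80 mm wide, 95 mm tall; origin under its centre.
- remote: Bystander. Black remote control 170 by 45 by 18 mm, lying; origin under its centre.
- glasses_case: Bystander. Brown rounded spectacles case, about 155 mm long, 52 mm thick; origin under its centre.
- screwdriver: Bystander. Screwdriver lying on the table; origin under its middle.
- candle: Bystander. Jar candle with lid, 70 mm wide, 80 mm tall; origin under its centre.
- felt_roll: Bystander. Small grey roll of felt tape, 42 mm wide, 18 mm tall, lying on the plywood near the stool's centre; origin under its centre.
Not all that is in view belongs to the job. What is shaped like the worn_foot but pink is not meant.

How it is judged:
On the way:
1. the collar of the dark foot's fitting is pushed down far enough to release (over 3 mm) with the dark foot still in that fitting (((horizontal distance between worn_foot and socket0 below 0.006 m and z of worn_foot in the frame of socket0 below 0.012 m and value of joint collar0 above 0.003 m) or (horizontal distance between worn_foot and socket1 below 0.006 m and z of worn_foot in the frame of socket1 below 0.012 m and value of joint collar1 above 0.003 m) or (horizontal distance between worn_foot and socket2 below 0.006 m and z of worn_foot in the frame of socket2 below 0.012 m and value of joint collar2 above 0.003 m))), for 0.05 s.
At the end, for the whole second after the job is handed in: Dark foot at rest in the tray (middle inside its outline, under 70 mm high); new foot in the emptied fitting, nose within 2.5 mm of the socket floor and 4 mm of its axis, tilt under 0.1 rad, collar up (under 2 mm); other two feet moved under 4 mm (x of worn_foot_mid in the frame of tray between -0.1 and 0.1 m and y of worn_foot_mid in the frame of tray between -0.09 and 0.09 m and z of worn_foot_mid in the frame of tray below 0.07 m and linear speed of worn_foot below 0.05 m/s and ((horizontal distance between new_foot and socket0 below 0.004 m and z of new_foot in the frame of socket0 below 0.0025 m and angle between new_foot's own z axis and vertical below 0.1 rad and value of joint collar0 below 0.002 m) or (horizontal distance between new_foot and socket1 below 0.004 m and z of new_foot in the frame of socket1 below 0.0025 m and angle between new_foot's own z axis and vertical below 0.1 rad and value of joint collar1 below 0.002 m) or (horizontal distance between new_foot and socket2 below 0.004 m and z of new_foot in the frame of socket2 below 0.0025 m and angle between new_foot's own z axis and vertical below 0.1 rad and value of joint collar2 below 0.002 m)) and distance of each of foot_a, foot_b from where it was at the start of the episode below 0.004 m and linear speed of new_foot below 0.02 m/s); the robot touches nothing.
It fails at once if a bystander is moved more than 30 mm (distance of any of mug, remote, glasses_case, screwdriver, candle, felt_roll from where it was at the start of the episode above 0.03 m).
It also fails if it takes over 72 s, if anything falls off the work surface, if the arm or the gripper's body presses on something with over 40 N, if the wrist force passes 120 N, or if a joint passes its speed limit or range.

## Robot

A 6-joint arm with a two-finger parallel gripper is mounted at the origin on the work surface. World frame = base frame: x ahead of the robot, y to its left, z up, the work surface at z = 0. Lengths are in m, angles in rad, forces in N, time in s.
With the tool pointing down it reaches from about 0.4 to 0.825 m from the base axis. Payload 7 kg.
Tool frame: the origin (TCP) lies midway between the tips of the shut fingers; the grasp point (between the pads) lies hold_point_z behind it (hold_point_z is the distance from the TCP to the grasp point, in m); z points along the fingers, y is the line along which they close (so a half turn about z gives the same grasp; the last joint's range is limited). The gripper opens to 88 mm and grips with 3 to 60 N. Pads are 19 mm wide; open, the fingers measure 130 mm over their backs; the gripper's body (78 mm by 193 mm) begins 47 mm behind the grasp point.
Start: joints at [-0.966, 0.359, 0.012, 0, -1.224, -0.288], TCP at [0.21, -0.641, 0.227] pointing down, gripper open.
Joint ranges: [-3.07, 3.07], [-1.43, 2.12], [-1.02, 1.25], [-3.03, 1.67], [-3.05, -0], [-3.03, 3.03]. Speed limits (rad/s): [2.39, 2.39, 3.01, 3.14, 3.14, 3.14].

## Interface

Orientations are given as a unit quaternion [x, y, z, w].
In Python, from bench import * gives the robot as it stands. The module is installed in compiled form; this text tells all that it offers.
- The arm moves only by the shell command python3 -m inch 'ROWS' [FORCE]. ROWS is text: rows parted by semicolons, each of 7 numbers parted by spaces: the turn, a rotation vector about the tool's x, y, z in rad, then the shift along the tool's x, y, z in mm, then the finger opening in mm, from 0 to 87.6. In form: wx wy wz dx dy dz claw; .... A call has 1 to 12 rows; each row shifts and turns the commanded pose from where the row before left it, along the tool's axes as they then stand; what a row does not reach is not made up. A row lasts 1/12 s, in which the tool goes at most 41.7 mm and 7.16 degrees, less where a joint would pass 70% of its speed; a pose out of reach is approached as far as the arm can. A call with a gripper value outside its range is refused whole. The fingers move at their own pace and stop on an object; FORCE is the grip in N (left out, the last holds). Time passes only in rows, so rows that do not move let the fingers close. It gives the time, the measured TCP pose, the force, the opening and the grip force at its end, in the units of the state.
- get_obs(): the state, without advancing time (a new reading comes with each control period).
- read_camera(name): name is "scene" or "side" or "wrist"; returns the picture (420x560x3 uint8, red, green, blue); there is no depth.
- camera_info(name): a dict with "vertical_fov" (degrees; the focal length in pixels is half the picture's height over the tangent of half this angle, whatever the lens; pixels are square), "cx", "cy" (the principal point, pixels), "rvec" (rotation vector, rad) and "tvec" (3), from world to camera coordinates, as OpenCV has them; the wrist camera has in their place "hand_eye" (4x4, takes a point from camera to tool coordinates, whose origin is the TCP and whose axes are the flange's). Camera axes: x right, y down, z forward; pixel columns grow to the right and rows downward; lengths in m; the calibration is good to about 2 mm. The wrist camera is an equidistant fisheye: a pixel r from the principal point sees the ray r / f radians off the axis. A picture is of the moment at which its call begins: read the wrist's pose just before it. camera_info takes no time and is no camera call.
- hand_in(): hands the job in; it is judged then, once.
Trained networks look in the newest picture that a camera, given by its name, has taken for a name from the list of things; names that differ only in an ending like _2 or _b are one class to them, and where a whole thing is asked for, a point or a joint stands for the part that bears it (a point fixed in the world has none). Each returns a list of dicts, best first, with "confidence" (0 to 1); they miss things now and then, are a little off and sometimes report something else, mostly with a low value. They report only what shows in the picture. A call takes as long as a camera call. They do not tell look-alikes from the thing itself.
- spot_in(target, camera): "bbox" ([left, top, width, height] in pixels, round what is visible of it).
- outline_of(target, camera): "region" (420x560 bool, what is visible of it) and "bbox" ([left, top, width, height] in pixels, round what is visible of it).
- pinpoint(target, camera): "centre" ([column, row] in pixels: a listed point, or the origin of a listed thing).
The state is a dict: "clock": time; "joint_pos": joint angles; "dq": joint speeds; "effort": joint torques, N m; "position": TCP position; "eef_rot": TCP orientation; "wrist_force": force on the tool from outside, world axes, zero at the start; "ft_torque": the same for the moment, N m; "finger_gap": finger opening in m; "grasp_force": force on a finger pad.
Only numpy, scipy, OpenCV 4.12 (cv2) and the standard library are available. Lean on these libraries where they do the work, as an engineer would, in place of code of your own. Each camera call takes 0.05 s, during which the arm holds its last target. There are 200 camera calls.

## Working session

There is one attempt and no reset: what is moved stays moved. The work goes in short steps, Python scripts to look and compute and a shell command to move; the robot and the scene stay as the last step left them, time stands still between calls to the robot, and variables do not carry over. Pictures are saved under pics/ and viewed, at most 10 in all, crops included, and the job is handed in when it is done.

```bash
mkdir -p pics; cat > h.py <<'E'
from bench import *
import numpy as np, cv2
from scipy.spatial.transform import Rotation as R
def K(n):
    c=camera_info(n); f=210/np.tan(np.radians(c["vertical_fov"])/2); return c,f
def ray(n,p,obs=None):
    c,f=K(n); u=np.array([p[0]-c["cx"],p[1]-c["cy"]],float)
    if n=="wrist":
        r=np.hypot(*u); th=r/f; d=np.r_[u/max(r,1e-9)*np.sin(th),np.cos(th)]
        H=np.array(c["hand_eye"]); o=obs or get_obs(); Rt=R.from_quat(o["eef_rot"]).as_matrix()
        return Rt@H[:3,3]+o["position"], Rt@H[:3,:3]@d
    Rm=cv2.Rodrigues(np.array(c["rvec"],float))[0]; t=np.array(c["tvec"],float).ravel()
    return -Rm.T@t, Rm.T@np.r_[u/f,1]
def at_z(n,p,z,obs=None):
    o,d=ray(n,p,obs); return o+d*(z-o[2])/d[2]
def proj(n,X,obs=None):
    c,f=K(n); X=np.array(X,float)
    if n=="wrist":
        H=np.array(c["hand_eye"]); o=obs or get_obs(); Rt=R.from_quat(o["eef_rot"]).as_matrix()
        q=H[:3,:3].T@(Rt.T@(X-o["position"])-H[:3,3]); th=np.arctan2(np.hypot(q[0],q[1]),q[2])
        return np.array([c["cx"],c["cy"]])+f*th*q[:2]/np.hypot(q[0],q[1])
    Rm=cv2.Rodrigues(np.array(c["rvec"],float))[0]; q=Rm@X+np.array(c["tvec"],float).ravel()
    return np.array([c["cx"],c["cy"]])+f*q[:2]/q[2]
def save(n,name,crop=None,s=1):
    im=read_camera(n)
    if crop: x,y,w,h=crop; im=im[y:y+h,x:x+w]
    im=cv2.resize(im,None,fx=s,fy=s,interpolation=cv2.INTER_CUBIC)
    cv2.imwrite(f"pics/{name}.png",im[:,:,::-1])
E
python3 - <<'E'
from h import *
np.set_printoptions(precision=4,suppress=True)
o=get_obs(); print(o)
save("scene","scene1"); a=read_camera("side"); b=read_camera("scene"); 
cv2.imwrite("pics/both.png",np.vstack([b,a])[:,:,::-1]) if 0 else cv2.imwrite("pics/side1.png",a[:,:,::-1])
for n in("scene","side"):
    c,f=K(n); print(n,ray(n,(280,210))[0],f)
    for t in("worn_foot","new_foot","stool","tray","block","socket0","socket1","socket2"):
        print(n,t,[(np.round(x["centre"],1),round(x["confidence"],2)) for x in pinpoint(t,n)[:4]])
E
```

```text
{'clock': 0.0, 'joint_pos': array([-0.9659,  0.3594,  0.011 , -0.0003, -1.2241, -0.2881]), 'dq': array([-0.0004, -0.0012,  0.0004, -0.0008,  0.0005,  0.0002]), 'effort': array([  0.0025, -58.2711,  29.3062,   6.9972,   0.0069,  -0.0001]), 'position': array([ 0.2101, -0.6409,  0.2256]), 'eef_rot': array([-0.1577,  0.9875,  0.0008, -0.0002]), 'wrist_force': array([ 0.2612, -0.4738,  0.323 ]), 'ft_torque': array([ 0.0165, -0.0172, -0.0069]), 'grasp_force': 0.0, 'finger_gap': 0.08744139598182456}
scene [ 1.1942 -0.7686  0.9469] 419.1439919594635
scene worn_foot [(array([320.2, 214.2]), 0.48), (array([250.5, 193. ]), 0.46)]
scene new_foot [(array([298.5, 180.4]), 0.48)]
scene stool [(array([260.2, 236.4]), 0.88)]
scene tray [(array([177.4, 272.1]), 0.8)]
scene block []
scene socket0 [(array([288.3, 220.6]), 0.97), (array([234.3, 226.1]), 0.84), (array([252.3, 195.4]), 0.78)]
scene socket1 [(array([288.3, 220.6]), 0.97), (array([234.3, 226.1]), 0.84), (array([252.3, 195.4]), 0.78)]
scene socket2 [(array([288.3, 220.6]), 0.97), (array([234.3, 226.1]), 0.84), (array([252.3, 195.4]), 0.78)]
side [0.0401 0.8792 1.0827] 494.0775908517736
side worn_foot [(array([230.4, 256.2]), 0.64), (array([313.9, 220. ]), 0.61), (array([303.1, 194.1]), 0.6)]
side new_foot [(array([258.7, 303.1]), 0.63), (array([338.9, 134.4]), 0.22)]
side stool [(array([300.2, 220.2]), 0.76), (array([315.7, 216.2]), 0.59)]
side tray [(array([370.1, 182. ]), 0.65)]
side block [(array([258. , 302.6]), 0.76)]
side socket0 [(array([267.9, 185. ]), 0.83), (array([314. , 217.1]), 0.81), (array([321.5, 175.2]), 0.55), (array([259.3, 301.6]), 0.38)]
side socket1 [(array([267.9, 185. ]), 0.83), (array([314. , 217.1]), 0.81), (array([321.5, 175.2]), 0.55), (array([259.3, 301.6]), 0.38)]
side socket2 [(array([267.9, 185. ]), 0.83), (array([314. , 217.1]), 0.81), (array([321.5, 175.2]), 0.55), (array([259.3, 301.6]), 0.38)]
```

View pics/scene1.png

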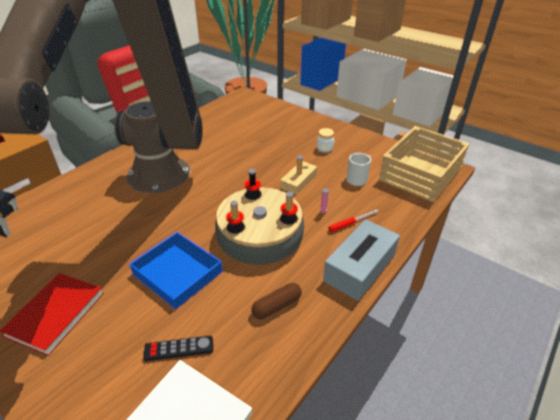

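View pics/side1.png

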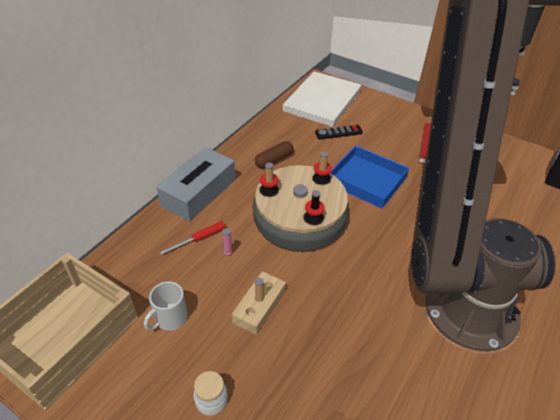

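The scene camera shows the dark foot in the rear fitting at (252,183), side (315,205). The oak feet are at scene (234,215) and (289,205). The new foot is in the block at scene (299,168), side (259,290). The pink decoy is at scene (324,200), side (228,242), and is not meant. The tray is at scene (177,270).

```bash
python3 - <<'E'
from h import *
import bench
np.set_printoptions(precision=4,suppress=True)
print(getattr(bench,"hold_point_z",None),[x for x in dir(bench) if not x.startswith('_')])
for k,n,z in(("hold","scene",0),):pass
def tri(ps,pd):
    A=[];b=[]
    for n,p in(("scene",ps),("side",pd)):
        o,d=ray(n,p); d/=np.linalg.norm(d); M=np.eye(3)-np.outer(d,d); A.append(M); b.append(M@o)
    return np.linalg.lstsq(np.vstack(A),np.hstack(b),rcond=None)[0]
print("sock dark",tri((252.3,195.4),(314,217.1)),"new nose",tri((298.5,180.4),(258.7,303.1)),"tray",tri((177.4,272.1),(370.1,182)))
print("sock oth",tri((234.3,226.1),(321.5,175.2)),tri((288.3,220.6),(267.9,185)))
for t in("worn_foot","new_foot"):
  for n in("scene","side"): print(t,n,[(x["bbox"],round(x["confidence"],2)) for x in spot_in(t,n)])
a=read_camera("scene")[150:250,190:340]; b=read_camera("side")[180:330,215:365]
im=np.vstack([cv2.resize(a,(450,300)),cv2.resize(b,(300,300))[:, :] if 0 else cv2.resize(b,(450,300))]) 
cv2.imwrite("pics/crop.png",im[:,:,::-1]); print(get_obs()["clock"], camera_info("wrist"))
E
```

```text
0.0188 ['PlanningError', 'camera_info', 'get_obs', 'hand_in', 'hold_point_z', 'outline_of', 'pinpoint', 'read_camera', 'spot_in']
sock dark [0.4613 0.0317 0.0957] new nose [0.4614 0.2968 0.0046] tray [ 0.4364 -0.2943 -0.007 ]
sock oth [ 0.5255 -0.122   0.1054] [0.6345 0.0008 0.102 ]
worn_foot scene [([318.6, 188.8, 9.2, 23.8], 0.6)]
worn_foot side [([311.4, 189.4, 9.5, 19.9], 0.69), ([222.6, 228.4, 6.6, 25.0], 0.51)]
new_foot scene [([295.7, 160.1, 8.4, 15.0], 0.58)]
new_foot side [([250.8, 163.6, 97.3, 87.0], 0.69), ([259.2, 172.4, 21.9, 14.4], 0.63), ([231.2, 267.7, 55.3, 66.6], 0.58), ([253.4, 278.0, 11.2, 24.0], 0.46)]
1.25 {'vertical_fov': 65.70646984690485, 'cx': 284.95258727463005, 'cy': 212.15723731537457, 'hand_eye': array([[ 0.0002, -0.9518, -0.3069,  0.0836],
       [ 1.    ,  0.0003, -0.0003, -0.0001],
       [ 0.0004, -0.3069,  0.9518, -0.1581],
       [ 0.    ,  0.    ,  0.    ,  1.    ]])}
```

View pics/crop.png

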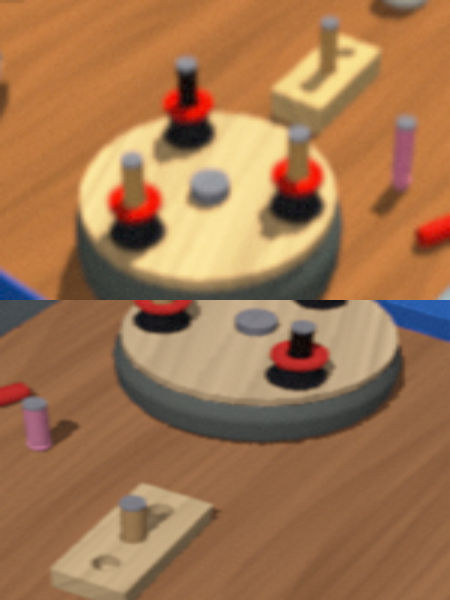

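The crops confirm it: the dark foot is the one in the fitting nearest the robot, triangulated at about (0.461, 0.032). Oak feet are in the other two fittings, and the pink look-alike stands alone on the table. I'll go above the dark foot.

```bash
python3 -m inch '0 0 0 0 0 -36 87; 0 0 0 0 0 -36 87; 0 0 0 -22.4 28 0 87; 0 0 0 -22.4 28 0 87; 0 0 0 -22.4 28 0 87; 0 0 0 -22.4 28 0 87; 0 0 0 -22.4 28 0 87; 0 0 0 -22.4 28 0 87; 0 0 0 -22.4 28 0 87; 0 0 0 -22.4 28 0 87; 0 0 0 -22.4 28 0 87; 0 0 0 -22.4 28 0 87'
python3 -m inch '0 0 0 -22.4 28 0 87; 0 0 0 -22.4 28 0 87; 0 0 0 -22.4 28 0 87; 0 0 0 -22.4 28 0 87; 0 0 0 -22.4 28 0 87; 0 0 0 -22.4 28 0 87; 0 0 0 -22.4 28 0 87; 0 0 0 -22.4 28 0 87; 0 0 0 -22.4 28 0 87; 0 0 0 0 0 0 87; 0 0 0 0 0 0 87'
cat > look.py <<'E'
from h import *
import sys
np.set_printoptions(precision=4,suppress=True)
name=sys.argv[1]; z=float(sys.argv[2])
o=get_obs(); save("wrist",name); print(o["clock"],o["position"],o["eef_rot"],o["wrist_force"])
for t in sys.argv[3:]:
    for x in pinpoint(t,"wrist"): print(t,x["centre"],round(x["confidence"],2),at_z("wrist",x["centre"],z,o))
E
python3 look.py w1 0.1 socket0; python3 look.py w1 0.1475 worn_foot_mid
```

```text
clock: 2.25
position: [0.336, -0.304, 0.2988]
eef_rot: [-0.158, 0.988, -0.0, 0.0]
wrist_force: [1.0, -1.6, -0.1]
finger_gap: 0.0873
grasp_force: 0.0
clock: 3.17
position: [0.4493, -0.0017, 0.2984]
eef_rot: [-0.159, 0.987, -0.0, -0.0]
wrist_force: [-0.4, 0.1, -0.5]
finger_gap: 0.087
grasp_force: 0.0
3.1667 [ 0.4493 -0.0017  0.2984] [-0.1593  0.9872 -0.0001 -0.0002] [-0.3968  0.1384 -0.5466]
socket0 [308.6, 205.8] 0.86 [0.4631 0.0312 0.1   ]
socket0 [175.8, 213.9] 0.82 [ 0.5223 -0.1157  0.1   ]
3.2667 [ 0.4487 -0.0034  0.2985] [-0.1581  0.9874 -0.     -0.0001] [-0.0467  0.1003  0.1976]
worn_foot_mid [314.2, 219.0] 0.86 [0.4617 0.0317 0.1475]
worn_foot_mid [373.0, 324.5] 0.75 [0.5666 0.1475 0.1475]
worn_foot_mid [100.3, 112.3] 0.59 [ 0.4201 -0.2161  0.1475]
```

View pics/w1.png

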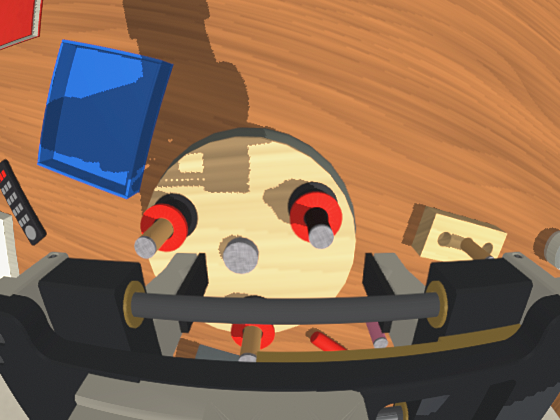

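The wrist view shows the dark foot at (318,225), in its fitting with the red collar at (316,215). Both estimates agree on (0.462, 0.0315). I'll move over it and lower.

```bash
python3 -m inch '0 0 0 -23.5 29 0 87; 0 0 0 0 0 -0 87; 0 0 0 0 0 30 60; 0 0 0 0 0 30 60; 0 0 0 0 0 0 60;0 0 0 0 0 0 60'
cat > top.py <<'E'
from h import *
np.set_printoptions(precision=4,suppress=True)
o=get_obs(); print(at_z("wrist",(320,237),.195,o))
E
python3 look.py w2 0.1475 worn_foot_mid; python3 look.py w2 0.1 socket0
```

```text
clock: 3.87
position: [0.4615, 0.0303, 0.2383]
eef_rot: [-0.157, 0.988, -0.001, -0.001]
wrist_force: [0.4, 0.1, 1.5]
finger_gap: 0.0657
grasp_force: 0.0
3.8667 [0.4615 0.0303 0.2383] [-0.1571  0.9876 -0.0006 -0.0012] [0.4296 0.0877 1.5104]
worn_foot_mid [288.6, 216.1] 0.91 [0.4604 0.0328 0.1475]
worn_foot_mid [367.2, 341.1] 0.59 [0.562  0.15   0.1475]
3.9667 [0.4632 0.0312 0.2404] [-0.1574  0.9875 -0.0001  0.0011] [0.4272 1.0665 0.2075]
socket0 [286.5, 196.6] 0.76 [0.4603 0.0315 0.1   ]
socket0 [226.3, 323.4] 0.59 [0.6244 0.0127 0.1   ]
socket0 [133.3, 211.7] 0.56 [ 0.5242 -0.1153  0.1   ]
```

View pics/w2.png

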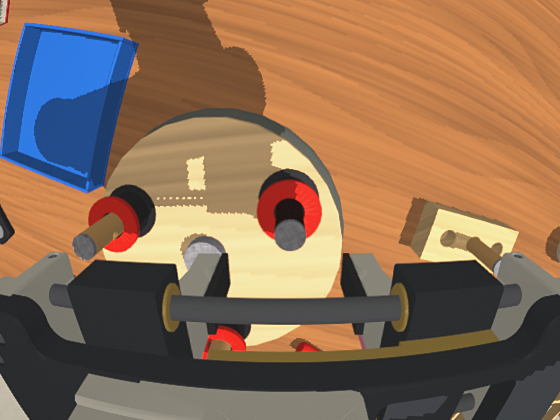

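The dark foot at (289,220) is centred between the fingers. I'll lower over it, narrow the fingers and press the collar.

```bash
python3 -m inch '0 0 0 0 0 30 60; 0 0 0 0 0 30 44; 0 0 0 0 0 28 36; 0 0 0 0 0 0 36; 0 0 0 0 0 0 32; 0 0 0 0 0 0 32; 0 0 0 0 0 0 32'
```

```text
clock: 4.65
position: [0.4638, 0.0321, 0.1528]
eef_rot: [-0.158, 0.987, 0.0, 0.002]
wrist_force: [1.0, -0.1, -0.1]
finger_gap: 0.0326
grasp_force: 0.0
```

```bash
for i in 1 2 3; do python3 -m inch '0 0 0 0 0 2 32; 0 0 0 0 0 2 32; 0 0 0 0 0 0 32' | egrep 'posit|wrist'; done
```

```text
position: [0.4623, 0.0317, 0.1469]
wrist_force: [0.2, -0.2, -0.0]
position: [0.4625, 0.0317, 0.1427]
wrist_force: [-0.7, 0.6, 4.0]
position: [0.4625, 0.0317, 0.1388]
wrist_force: [-2.0, 0.5, 4.9]
```

```bash
for i in 1; do python3 -m inch '0 0 0 0 0 1.5 32; 0 0 0 0 0 1 32; 0 0 0 0 0 0 32; 0 0 0 0 0 0 32' | egrep 'posit|wrist'; done; python3 -m inch '0 0 0 0 0 1 32;  0 0 0 0 0 0 32'
```

```text
position: [0.4625, 0.0317, 0.1365]
wrist_force: [-1.6, 0.3, 6.4]
clock: 5.9
position: [0.4626, 0.0317, 0.1362]
eef_rot: [-0.158, 0.987, -0.0, 0.0]
wrist_force: [-4.9, 0.2, 13.7]
finger_gap: 0.0318
grasp_force: 6.8
```

At the stop (force rising to 13.7 N). Grip and draw up.

```bash
python3 -m inch '0 0 0 0 0 0 10; 0 0 0 0 0 0 10; 0 0 0 0 0 0 10; 0 0 0 0 0 0 10; 0 0 0 0 0 0 10; 0 0 0 0 0 0 10' 45; python3 -m inch '0 0 0 0 0 -3 10; 0 0 0 0 0 -4 10; 0 0 0 0 0 -4 10; 0 0 0 0 0 0 10'
```

```text
clock: 6.4
position: [0.4631, 0.0328, 0.1362]
eef_rot: [-0.158, 0.987, 0.001, 0.001]
wrist_force: [-5.4, 5.8, 11.9]
finger_gap: 0.0218
grasp_force: 47.8
clock: 6.73
position: [0.463, 0.0327, 0.1467]
eef_rot: [-0.158, 0.987, 0.001, 0.001]
wrist_force: [-1.9, 6.3, 5.8]
finger_gap: 0.0214
grasp_force: 44.7
```

```bash
python3 -m inch '0 0 0 0 0 -10 10; 0 0 0 0 0 -20 10; 0 0 0 0 0 -30 10; 0 0 0 0 0 -40 10; 0 0 0 0 0 -40 10; 0 0 0 0 0 0 10;0 0 0 0 0 0 10'; python3 look.py w3 0.1 socket0 tray
```

```text
clock: 7.32
position: [0.4631, 0.0318, 0.2881]
eef_rot: [-0.158, 0.987, 0.001, 0.002]
wrist_force: [-0.4, -0.7, -1.8]
finger_gap: 0.0214
grasp_force: 44.7
7.3167 [0.4631 0.0318 0.2881] [-0.1577  0.9875  0.0005  0.0019] [-0.4104 -0.6731 -1.8128]
socket0 [147.0, 195.8] 0.91 [ 0.5216 -0.1193  0.1   ]
socket0 [283.5, 187.0] 0.83 [0.4634 0.0301 0.1   ]
tray [84.6, 101.1] 0.73 [ 0.4326 -0.2292  0.1   ]
```

View pics/w3.png

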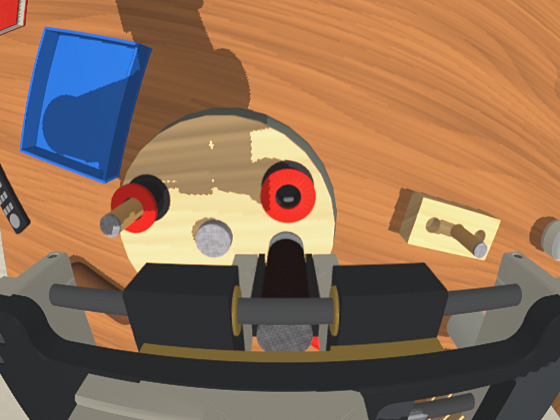

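The dark foot is out and held in the fingers. The fitting at (288,193) is empty with its collar up. Carrying it to the tray.

```bash
python3 -m inch '0 0 0 15 -34 0 10; 0 0 0 15 -34 0 10; 0 0 0 15 -34 0 10; 0 0 0 15 -34 0 10; 0 0 0 15 -34 0 10; 0 0 0 15 -34 0 10; 0 0 0 15 -34 0 10; 0 0 0 15 -34 0 10; 0 0 0 15 -33 0 10; 0 0 0 0 0 30 10; 0 0 0 0 0 30 10; 0 0 0 0 0 0 10'; python3 look.py w4 0.0 tray
```

```text
clock: 8.47
position: [0.4247, -0.2993, 0.2188]
eef_rot: [-0.156, 0.988, 0.003, -0.005]
wrist_force: [-0.9, 0.9, -2.7]
finger_gap: 0.0214
grasp_force: 44.7
8.4667 [ 0.4247 -0.2993  0.2188] [-0.1561  0.9877  0.0034 -0.0051] [-0.9403  0.8719 -2.7012]
tray [279.9, 201.5] 0.7 [ 0.4473 -0.2967  0.    ]
```

```bash
python3 -m inch '0 0 0 -12 -4 35 10; 0 0 0 0 0 35 10; 0 0 0 0 0 35 10; 0 0 0 0 0 35 10; 0 0 0 0 0 20 10; 0 0 0 0 0 5 10; 0 0 0 0 0 0 10; 0 0 0 0 0 0 10'
```

```text
clock: 9.23
position: [0.4434, -0.3006, 0.063]
eef_rot: [-0.158, 0.987, -0.001, 0.001]
wrist_force: [0.9, 0.0, 0.6]
finger_gap: 0.0215
grasp_force: 44.7
```

```bash
python3 -m inch '0 0 0 0 0 8 10; 0 0 0 0 0 5 10; 0 0 0 0 0 0 10; 0 0 0 0 0 0 10'|egrep 'pos|wrist'; python3 -m inch '0 0 0 0 0 0 40; 0 0 0 0 0 0 60; 0 0 0 0 0 0 80; 0 0 0 0 0 0 80; 0 0 0 0 0 0 80; 0 0 0 0 0 0 80;0 0 0 0 0 -20 80; 0 0 0 0 0 -38 80; 0 0 0 0 0 -38 80; 0 0 0 0 0 -38 80; 0 0 0 0 0 -38 80; 0 0 0 0 0 -38 80'; python3 look.py w5 0.03 worn_foot_mid
```

```text
position: [0.4417, -0.3004, 0.0484]
wrist_force: [1.1, -0.1, -0.1]
clock: 10.57
position: [0.4411, -0.3002, 0.2602]
eef_rot: [-0.158, 0.987, -0.0, 0.0]
wrist_force: [0.3, -0.5, -0.3]
finger_gap: 0.0801
grasp_force: 0.0
10.5667 [ 0.4411 -0.3002  0.2602] [-0.1578  0.9875 -0.0001  0.0002] [ 0.3291 -0.4526 -0.3009]
worn_foot_mid [281.3, 182.0] 0.91 [ 0.4454 -0.3038  0.03  ]
```

View pics/w5.png

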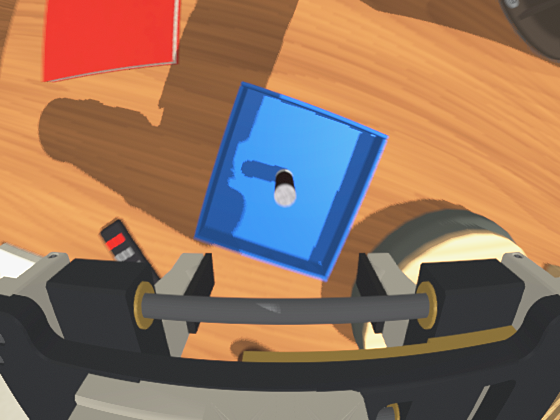

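The dark foot stands at (285,185) in the middle of the tray, which satisfies the requirement. Next is the new foot.

```bash
python3 -m inch '0 0 0 0 0 -30 80; 0 0 0 -12.9 35 0 80; 0 0 0 -12.9 35 0 80; 0 0 0 -12.9 35 0 80; 0 0 0 -12.9 35 0 80; 0 0 0 -12.9 35 0 80; 0 0 0 -12.9 35 0 80; 0 0 0 -12.9 35 0 80; 0 0 0 -12.9 35 0 80; 0 0 0 -12.9 35 0 80; 0 0 0 -12.9 35 0 80; 0 0 0 -12.9 35 0 80' >/dev/null; python3 -m inch '0 0 0 -12.9 35 0 80;0 0 0 -12.9 35 0 80;0 0 0 -12.9 35 0 80;0 0 0 -12.9 35 0 80;0 0 0 -12.9 35 0 80; 0 0 0 0 0 40 80; 0 0 0 0 0 40 80; 0 0 0 0 0 0 80; 0 0 0 0 0 0 80'; python3 look.py w6 0.015 new_foot; python3 look.py w6 0.0 block
```

```text
clock: 12.42
position: [0.4626, 0.2951, 0.2069]
eef_rot: [-0.158, 0.987, -0.002, -0.002]
wrist_force: [0.5, 0.1, 1.5]
finger_gap: 0.08
grasp_force: 0.0
12.4167 [0.4626 0.2951 0.2069] [-0.1579  0.9874 -0.0018 -0.0016] [0.5489 0.1074 1.4903]
new_foot [288.7, 183.5] 0.93 [0.4571 0.2968 0.015 ]
12.5167 [0.4645 0.2965 0.2105] [-0.1578  0.9875  0.0004  0.0013] [ 0.5521  0.2715 -0.2928]
block [285.5, 182.1] 0.83 [0.4635 0.2967 0.    ]
```

View pics/w6.png

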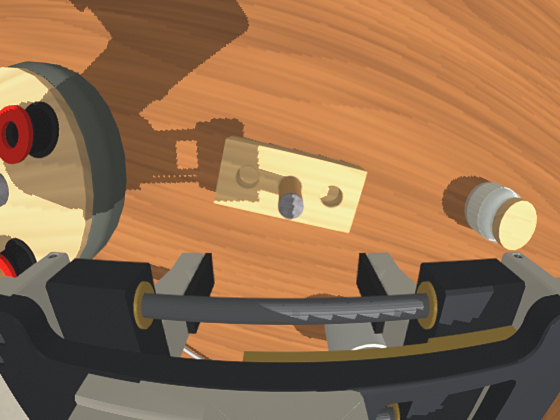

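The new foot stands in the block's middle hole at (290,195). The side holes are at (248,175) and (330,195).

```bash
python3 -c "
from h import *
o=get_obs();print(o['position'],at_z('wrist',(291,207),.110,o),at_z('wrist',(289,186),.040,o))"
python3 -m inch '0 0 0 0 0 40 80; 0 0 0 0 0 40 70; 0 0 0 0 0 40 60; 0 0 0 0 0 15 50; 0 0 0 0 0 0 50; 0 0 0 0 0 0 50'
```

```text
[0.46454326 0.29677011 0.21089721] [0.45892588 0.3002155  0.11      ] [0.45802672 0.29915128 0.04      ]
clock: 13.12
position: [0.4642, 0.2965, 0.0743]
eef_rot: [-0.158, 0.987, 0.0, 0.001]
wrist_force: [-0.2, 0.7, 0.1]
finger_gap: 0.0533
grasp_force: 0.0
```

```bash
python3 -m inch '0 0 0 3.5 3 0 50; 0 0 0 0 0 0 30; 0 0 0 0 0 0 10; 0 0 0 0 0 0 10; 0 0 0 0 0 0 10; 0 0 0 0 0 0 10; 0 0 0 0 0 0 10; 0 0 0 0 0 0 10' 45; python3 -m inch '0 0 0 0 0 -20 10; 0 0 0 0 0 -40 10; 0 0 0 0 0 -40 10; 0 0 0 0 0 -40 10; 0 0 0 0 0 -40 10; 0 0 0 0 0 -40 10; 0 0 0 0 0 0 10; 0 0 0 0 0 0 10'; python3 look.py w7 0.22 new_foot
```

```text
clock: 13.78
position: [0.4593, 0.2982, 0.0735]
eef_rot: [-0.158, 0.987, 0.0, 0.0]
wrist_force: [-1.2, 0.6, 3.3]
finger_gap: 0.0212
grasp_force: 45.0
clock: 14.45
position: [0.4597, 0.2985, 0.2956]
eef_rot: [-0.158, 0.987, 0.002, 0.002]
wrist_force: [-0.4, -0.1, -1.3]
finger_gap: 0.0211
grasp_force: 45.0
14.45 [0.4597 0.2985 0.2956] [-0.1577  0.9875  0.0017  0.0018] [-0.3815 -0.0759 -1.2766]
new_foot [285.0, 229.2] 0.74 [0.4652 0.3004 0.22  ]
```

View pics/w7.png

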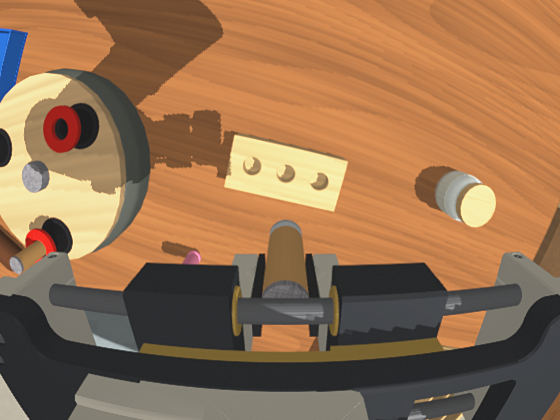

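The new foot hangs straight in the fingers, nose at (286,228). The block hole is empty. I'll carry it above the empty fitting.

```bash
python3 - <<'E'
from h import *
np.set_printoptions(precision=4,suppress=True)
o=get_obs(); Rt=R.from_quat([-.1577,.9875,0,0]).as_matrix()
for f in("w3","w7"):
    im=cv2.imread(f"pics/{f}.png"); print(f,[tuple(im[r,286]) for r in range(214,252,3)])
    for r,l in((222,.0585),(228,.0585),(236,.036),(242,.036)):
        p=np.array(at_z("wrist",(286,r),o["position"][2]-l,o))-o["position"]; print(r,l,1e3*Rt.T@p)
d=np.array([.4628,.0318])-[.4597,.2985]; print("to socket tool mm",1e3*(Rt.T@np.r_[d,0]))
E
```

```text
w3 [(np.uint8(42), np.uint8(52), np.uint8(246)), (np.uint8(41), np.uint8(53), np.uint8(246)), (np.uint8(40), np.uint8(52), np.uint8(246)), (np.uint8(137), np.uint8(198), np.uint8(246)), (np.uint8(177), np.uint8(235), np.uint8(246)), (np.uint8(173), np.uint8(235), np.uint8(249)), (np.uint8(111), np.uint8(110), np.uint8(107)), (np.uint8(133), np.uint8(134), np.uint8(131)), (np.uint8(104), np.uint8(105), np.uint8(102)), (np.uint8(21), np.uint8(23), np.uint8(32)), (np.uint8(23), np.uint8(23), np.uint8(33)), (np.uint8(19), np.uint8(20), np.uint8(31)), (np.uint8(24), np.uint8(21), np.uint8(32))]
222 0.0585 [ 6.5765  0.5501 58.5   ]
228 0.0585 [ 2.0449  0.5548 58.5   ]
236 0.036 [ 4.9903  0.4956 36.    ]
242 0.036 [ 0.7907  0.5003 36.    ]
w7 [(np.uint8(82), np.uint8(137), np.uint8(210)), (np.uint8(78), np.uint8(132), np.uint8(203)), (np.uint8(112), np.uint8(112), np.uint8(112)), (np.uint8(136), np.uint8(137), np.uint8(133)), (np.uint8(72), np.uint8(105), np.uint8(134)), (np.uint8(63), np.uint8(101), np.uint8(132)), (np.uint8(63), np.uint8(101), np.uint8(133)), (np.uint8(63), np.uint8(101), np.uint8(133)), (np.uint8(64), np.uint8(102), np.uint8(133)), (np.uint8(63), np.uint8(102), np.uint8(134)), (np.uint8(64), np.uint8(102), np.uint8(134)), (np.uint8(64), np.uint8(101), np.uint8(133)), (np.uint8(63), np.uint8(101), np.uint8(134))]
222 0.0585 [ 6.5765  0.5501 58.5   ]
228 0.0585 [ 2.0449  0.5548 58.5   ]
236 0.036 [ 4.9903  0.4956 36.    ]
242 0.036 [ 0.7907  0.5003 36.    ]
to socket tool mm [  80.1178 -254.4006    0.    ]
```

```bash
python3 -m inch '0 0 0 11.5 -36.5 0 10; 0 0 0 11.5 -36.5 0 10; 0 0 0 11.5 -36.5 0 10; 0 0 0 11.5 -36.5 0 10; 0 0 0 11.5 -36.5 0 10; 0 0 0 11.5 -36 0 10; 0 0 0 11.5 -36 0 10; 0 0 0 0 0 40 10; 0 0 0 0 0 30 10; 0 0 0 0 0 0 10; 0 0 0 0 0 0 10'; python3 look.py w8 0.144 socket0
```

```text
clock: 15.47
position: [0.4606, 0.03, 0.2215]
eef_rot: [-0.158, 0.988, -0.001, -0.003]
wrist_force: [0.2, 1.2, 1.6]
finger_gap: 0.0212
grasp_force: 45.0
15.4667 [0.4606 0.03   0.2215] [-0.1576  0.9875 -0.001  -0.0026] [0.1534 1.16   1.6116]
socket0 [127.2, 222.2] 0.69 [ 0.5025 -0.0955  0.144 ]
socket0 [288.6, 212.1] 0.61 [0.452  0.0298 0.144 ]
socket0 [58.9, 105.0] 0.51 [ 0.4222 -0.1847  0.144 ]
socket0 [283.2, 229.8] 0.18 [0.467  0.0304 0.144 ]
```

View pics/w8.png

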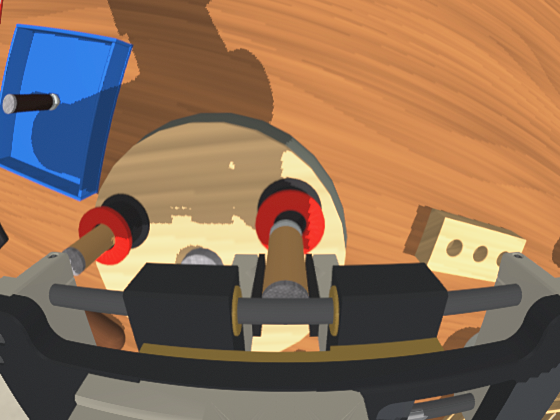

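The new foot, nose at (289,215), hangs right over the empty fitting, whose collar is centred at about (290,219). I'll check this numerically, with settled poses.

```bash
python3 - <<'E'
from h import *
np.set_printoptions(precision=4,suppress=True)
Rt=R.from_quat([-.1577,.9875,0,0]).as_matrix()
from scipy.optimize import least_squares
for k in range(2):
    o=get_obs(); im=read_camera("wrist").astype(int)
    m=((im[...,0]>150)&(im[...,1]<90)&(im[...,2]<90)).astype(np.uint8); m[:, :240]=0; m[:,345:]=0; m[270:]=0
    c=max(cv2.findContours(m,cv2.RETR_EXTERNAL,cv2.CHAIN_APPROX_NONE)[0],key=cv2.contourArea)
    h=cv2.convexHull(c)[:,0]; P=np.array([at_z("wrist",p,.144,o)[:2] for p in h])
    r=least_squares(lambda q:np.hypot(*(P-q[:2]).T)-.027,P.mean(0),loss="soft_l1",f_scale=.001)
    print(o["position"],r.x,np.sqrt((r.fun**2).mean()),"tool mm",1e3*Rt.T@np.r_[r.x-o["position"][:2],0])
E
```

```text
[0.4627 0.0313 0.2242] [0.4611 0.0339] 0.00034814595117887704 tool mm [0.6903 2.9262 0.    ]
[0.4629 0.0316 0.2245] [0.4609 0.0336] 0.00036979543491975024 tool mm [1.2511 2.5672 0.    ]
```

```bash
python3 -m inch '0 0 0 0 1.5 0 10; 0 0 0 0 0 10 10; 0 0 0 0 0 8 10; 0 0 0 0 0 6 10; 0 0 0 0 0 6 10; 0 0 0 0 0 0 10; 0 0 0 0 0 0 10'|egrep 'pos|wri'; python3 -m inch '0 0 0 0 0 4 10; 0 0 0 0 0 4 10; 0 0 0 0 0 4 10; 0 0 0 0 0 0 10'|egrep 'pos|wri|rot'
```

```text
position: [0.4612, 0.0323, 0.1926]
wrist_force: [0.7, 0.2, 0.1]
position: [0.4612, 0.0324, 0.1804]
eef_rot: [-0.158, 0.987, 0.0, -0.0]
wrist_force: [1.0, 0.9, 0.1]
```

```bash
for i in 1 ; do python3 -m inch '0 0 0 0 0 3 10; 0 0 0 0 0 3 10; 0 0 0 0 0 0 10'|egrep 'pos|wri'; done; python3 -m inch '0 0 0 0 0 2.5 10; 0 0 0 0 0 2.5 10; 0 0 0 0 0 0 10'|egrep 'pos|wri';python3 -m inch '0 0 0 0 0 2 10; 0 0 0 0 0 2 10; 0 0 0 0 0 0 10'|egrep 'pos|wri'
```

```text
position: [0.4616, 0.0328, 0.1747]
wrist_force: [2.6, 2.6, -2.9]
position: [0.462, 0.0328, 0.1702]
wrist_force: [3.0, 3.0, 1.2]
position: [0.4618, 0.0328, 0.1662]
wrist_force: [2.7, 4.6, -0.3]
```

```bash
for i in 1; do python3 -m inch '0 0 0 -0.5 0.4 2 10; 0 0 0 0 0 1.5 10; 0 0 0 0 0 0 10'|egrep 'pos|wri'; done; python3 -m inch '0 0 0 0 0 1.5 10; 0 0 0 0 0 1.5 10; 0 0 0 0 0 0 10'|egrep 'pos|wri';python3 -m inch '0 0 0 0 0 1 10; 0 0 0 0 0 1 10; 0 0 0 0 0 0 10'|egrep 'pos|wri'
```

```text
position: [0.4618, 0.0329, 0.1622]
wrist_force: [3.5, 3.1, -1.5]
position: [0.4616, 0.033, 0.1592]
wrist_force: [2.2, 3.4, -1.7]
position: [0.462, 0.033, 0.1584]
wrist_force: [-0.6, 2.9, 9.0]
```

```bash
for i in 1 2; do python3 -m inch '0 0 0 0 0 1 10; 0 0 0 0 0 1 10; 0 0 0 0 0 0 10; 0 0 0 0 0 0 10'|egrep 'pos|wri'; done
```

```text
position: [0.4627, 0.033, 0.1582]
wrist_force: [-5.9, 4.1, 24.5]
position: [0.4642, 0.0335, 0.1578]
wrist_force: [-7.0, 6.1, 35.5]
```

Force rises steeply at z = 0.158, where the floor is expected. I'll test the lock with a gentle pull.

```bash
for i in 1 2 3 4; do python3 -m inch '0 0 0 0 0 -1 10; 0 0 0 0 0 -1 10; 0 0 0 0 0 0 10; 0 0 0 0 0 0 10'|egrep 'pos|wri'; done
```

```text
position: [0.4633, 0.0333, 0.158]
wrist_force: [-1.8, 4.6, 18.9]
position: [0.4626, 0.0333, 0.1582]
wrist_force: [3.2, 4.4, 3.7]
position: [0.4622, 0.0333, 0.1594]
wrist_force: [3.4, 4.3, -1.4]
position: [0.4615, 0.0332, 0.16]
wrist_force: [7.9, 4.9, -12.8]
```

It is locked: about 1.5 mm of play, then it holds. I'll lower it back, release and withdraw.

```bash
python3 -m inch '0 0 0 0 0 1.5 10; 0 0 0 0 0 1.5 10; 0 0 0 0 0 1 10; 0 0 0 0 0 0 10'|egrep 'pos|wri'; python3 -m inch '0 0 0 0 0 0 30; 0 0 0 0 0 0 50; 0 0 0 0 0 0 60; 0 0 0 0 0 0 60; 0 0 0 0 0 0 60; 0 0 0 0 0 -20 60; 0 0 0 0 0 -35 60; 0 0 0 0 0 -35 60; 0 0 0 0 0 -30 60; 0 0 0 0 0 0 60; 0 0 0 0 0 0 60'
python3 - <<'E'
from h import *
np.set_printoptions(precision=4,suppress=True)
o=get_obs(); print(o["position"])
for n in("scene","side"):
    print(n,"seat top proj",proj(n,(.462,.0325,.195)),"collar",proj(n,(.462,.0325,.144)))
for t,z in(("new_foot",.1),("worn_foot",.005),("worn_foot_mid",.0525)):
    print(t,[(np.round(x["centre"],1),round(x["confidence"],2),at_z("wrist",x["centre"],z,get_obs())) for x in pinpoint(t,"wrist")])
# red collar & foot-top check in wrist image
im=read_camera("wrist").astype(int); o=get_obs()
m=((im[...,0]>150)&(im[...,1]<90)&(im[...,2]<90)).astype(np.uint8)
for c in cv2.findContours(m,cv2.RETR_EXTERNAL,cv2.CHAIN_APPROX_NONE)[0]:
    if cv2.contourArea(c)>300: print("red",cv2.boundingRect(c))
th=np.linspace(0,6.28,60)
for z in(.144,.138): 
    q=np.array([proj("wrist",(.461+.027*np.cos(a),.0337+.027*np.sin(a),z),o) for a in th]); print("collar pred",z,q.min(0),q.max(0))
print("top pred",proj("wrist",(.462,.033,.195),o),proj("wrist",(.462,.033,.200),o))
u,v=proj("wrist",(.462,.033,.195),o).astype(int); print(im[v-20:v+22:3,u])
E
```

```text
position: [0.4623, 0.0332, 0.1581]
wrist_force: [1.0, 4.7, 6.4]
clock: 21.33
position: [0.4623, 0.0331, 0.2792]
eef_rot: [-0.158, 0.987, 0.001, 0.002]
wrist_force: [0.1, 0.6, -0.3]
finger_gap: 0.0598
grasp_force: 0.0
[0.4623 0.0331 0.2792]
scene seat top proj [251.0495 170.3619] collar [251.6363 183.4621]
side seat top proj [315.7329 191.1136] collar [314.3466 204.8848]
new_foot [(array([286. , 230.3]), 0.71, array([0.5046, 0.0481, 0.1   ]))]
worn_foot [(array([58.6, 91.7]), 0.9, array([ 0.4365, -0.3421,  0.005 ])), (array([123.2, 215.6]), 0.36, array([ 0.5949, -0.1827,  0.005 ]))]
worn_foot_mid [(array([31.1, 97.3]), 0.87, array([ 0.4469, -0.3577,  0.0525]))]
red (294, 332, 38, 20)
red (105, 191, 47, 49)
red (258, 174, 57, 53)
red (0, 0, 14, 30)
collar pred 0.144 [257.3389 174.0873] [315.2748 229.7437]
collar pred 0.138 [257.8556 172.8514] [314.7143 227.5517]
top pred [285.2932 221.5376] [285.2965 223.7024]
[[133 101  62]
 [133 102  63]
 [ 91  89  91]
 [111 109 111]
 [ 99  96  98]
 [103 100 102]
 [100  98  99]
 [102  99 100]
 [100  98  98]
 [102  99 100]
 [ 95  94  96]
 [236 199 149]
 [245 229 168]
 [245 230 169]]
```

Collar and foot top match the seated heights. One last check on the dark foot's place in the tray.

```bash
python3 - <<'E'
from h import *
np.set_printoptions(precision=4,suppress=True)
for n in("scene","side"):
    print(n,"pred mid",proj(n,(.4445,-.303,.0525)))
    for t in("worn_foot_mid","tray"): print(t,[(np.round(x["centre"],1),round(x["confidence"],2),at_z(n,x["centre"],.0525 if t!="tray" else 0)) for x in pinpoint(t,n)])
E
```

```text
scene pred mid [172.0757 260.9814]
worn_foot_mid [(array([324.8, 201.3]), 0.66, array([0.6393, 0.2013, 0.0525])), (array([259.2, 214.6]), 0.61, array([0.5095, 0.0103, 0.0525])), (array([252.4, 182.6]), 0.41, array([0.3773, 0.1294, 0.0525])), (array([233.9, 227. ]), 0.21, array([ 0.4856, -0.0851,  0.0525]))]
tray [(array([178.7, 273.8]), 0.82, array([ 0.4555, -0.2977,  0.    ]))]
side pred mid [370.1538 166.2578]
worn_foot_mid [(array([316.9, 206.1]), 0.61, array([ 0.4943, -0.0499,  0.0525])), (array([227.8, 241.8]), 0.57, array([0.626 , 0.2079, 0.0525]))]
tray [(array([367.3, 178.8]), 0.86, array([ 0.4449, -0.3006,  0.    ]))]
```

```bash
python3 - <<'E'
from h import *
a=read_camera("scene")[225:315,125:230]; b=read_camera("side")[140:210,325:415]
for im,(x0,y0),n in((a,(125,225),"scene"),(b,(325,140),"side")):
    i=im.astype(int); m=((i[...,2]<60)&(i.max(2)<90)).astype(np.uint8)
    k,_,st,ce=cv2.connectedComponentsWithStats(m)
    print(n,[(st[j][:4]+[x0,y0,0,0],st[j][4],ce[j]+[x0,y0]) for j in range(1,k) if st[j][4]>12])
    print([proj(n,(.4445,-.303,z)).round() for z in(.005,.1)])
E
```

```text
scene [(array([215, 225,  15,  32]), np.int32(168), array([221.26190476, 241.30357143])), (array([226, 225,   4,   7]), np.int32(23), array([227.7826087 , 227.73913043])), (array([168, 253,   9,  16]), np.int32(81), array([171.95061728, 260.62962963]))]
[array([175., 272.]), array([169., 249.])]
side [(array([325, 140,  11,  25]), np.int32(194), array([328.90721649, 151.60309278])), (array([367, 159,   9,  17]), np.int32(96), array([370.95833333, 167.44791667])), (array([325, 174,   7,  11]), np.int32(55), array([327.32727273, 178.85454545])), (array([346, 194,  18,  16]), np.int32(177), array([354.03389831, 203.1920904 ])), (array([378, 202,  37,   8]), np.int32(201), array([399.92537313, 206.25870647]))]
[array([368., 177.]), array([372., 155.])]
```

Both cameras show the dark foot at the predicted pixels, still standing in the tray centre. I'm handing in.

```bash
python3 -c "
from bench import *
print(hand_in())"
```

```text
the job is handed in; nothing more can be done
None
```

I handed the job in at about 22 s of the 72 s allowed: the dark foot stands in the middle of the blue tray, and the new oak foot is locked in its fitting with the collar up (no verdict came back).

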